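# Pack the board eraser and the foam block into the carton

## Task

Pack the board eraser (the long felt one) and the block of craft foam together into the shallow cardboard carton, so that both lie flat on its floor at the same time, the same way up as they lie now, neither on top of the other nor propped on the rim. Leave the stapler where it is.

Things in the scene. Friction and masses are not known exactly. Their poses are not given: they have to be found in the camera images.
- carton: Shallow open-topped cardboard carton standing on the white table to the robot's left, fixed in place. Inside 260 mm along its own x and 110 mm along its own y; walls 4 mm thick; floor 3 mm thick; rim 26 mm above the table. Empty at the start. Origin at the centre of its underside, on the table top; z up. The two pieces fit in end to end along its x (160 + 68 = 228 mm of the 260 mm) only if neither is left in the middle.
- board_eraser: Whiteboard eraser, an oblong block 64 mm wide (own x), 160 mm long (own y) and 40 mm high (z up), about 80 g, firm; blue shell over a grey felt pad. On the small wooden table in front of and to the right of the robot's middle, roughly pointing away from the robot. Origin at the centre of its underside. Can be taken across its 64 mm width, by its top part alone if wished, so that the fingers stay above the carton's rim.
- foam_block: Small block of pink craft foam, 44 mm wide (own x), 68 mm long (own y), 31 mm high (z up), one end cut slantwise (its two long sides, 44 mm apart, are parallel), about 30 g; firm enough to be gripped as a rigid block. On the small wooden table. Origin at the centre of its underside.
- stapler: Bystander: small desk stapler, 26 mm wide (own x), 120 mm long (own y), 52 mm high, standing on its foot on the small wooden table. Origin at the centre of its underside. The stapler, the board eraser and the foam block stand in a row from left to right, about 150 mm apart, in any order.
Things that resemble listed ones, but are neither listed nor needed, are in the scene too. What is meant by the foam_block is not turquoise or yellow, and is the larger of those in its own colour.

How it is judged:
At the end, for the whole second after the job is handed in: Board eraser and foam block both lie at rest inside the carton, right way up and flat on its floor (undersides less than 10 mm above the table, tilted less than 0.1 rad), in any arrangement (z of each of board_eraser, foam_block in the frame of carton below 0.01 m and x of board_eraser in the frame of carton between -0.13 and 0.13 m and y of board_eraser in the frame of carton between -0.055 and 0.055 m and angle between each of board_eraser, foam_block's own z axis and vertical below 0.1 rad and x of foam_block in the frame of carton between -0.13 and 0.13 m and y of foam_block in the frame of carton between -0.055 and 0.055 m and linear speed of each of board_eraser, foam_block below 0.02 m/s); the robot touches nothing.
It fails at once if the stapler is moved by more than 30 mm (distance of stapler from where it was at the start of the episode above 0.03 m).
It also fails if it takes over 48 s, if anything falls off the work surface, if the arm or the gripper's body presses on something with over 40 N, if the wrist force passes 120 N, or if a joint passes its speed limit or range.

## Robot

A 6-joint arm with a two-finger parallel gripper is mounted at the origin on a cart in front of the work surface, level with it; the furniture and walls round the work are solid. World frame = base frame: x ahead of the robot, y to its left, z up, the work surface at z = 0. Lengths are in m, angles in rad, forces in N, time in s.
With the tool pointing down it reaches from about 0.275 to 0.825 m from the base axis. Payload 5.2 kg.
Tool frame: the origin (TCP) lies at the very end of the fingers, on their centre line; the grasp point (between the pads) lies 19 mm behind it; z points along the fingers, y is the line along which they close (so a half turn about z gives the same grasp; the last joint's range is limited). The gripper opens to 93 mm and grips with 3 to 60 N. Pads are 15 mm wide; open, the fingers measure 128 mm over their backs; the gripper's body (75 mm by 188 mm) begins 65 mm behind the grasp point.
Start: joints at [1.075, 0.259, 1.535, -0, 1.348, -0.203], TCP at [0.159, 0.527, 0.219] pointing down, gripper open.
Joint ranges: [-3.14, 3.14], [-0.91, 2.08], [0.19, 2.58], [-1.22, 4.36], [0.22, 2.71], [-3.12, 3.12]. Speed limits (rad/s): [2.57, 2.57, 3.14, 3.14, 3.14, 3.14].

## Interface

Orientations are given as [roll, pitch, yaw] about the fixed x, y, z axes, in that order (R = Rz(yaw) Ry(pitch) Rx(roll)).
In Python, from bench import manip, viewer gives the robot as it stands.
- The arm moves only by the tool servo_tool, never from a script. Its argument "plan" is a list that holds one entry, the list of rows, each a list of 7 numbers: the shift along the tool's x, y, z in cm, then the turn, a rotation vector about the tool's x, y, z in degrees, then the closure, from 0 (fully open) to 1 (shut). In form: [[[dx, dy, dz, rx, ry, rz, claw], ...]]. A call has exactly 10 rows; each row shifts and turns the commanded pose from where the row before left it, along the tool's axes as they then stand; what a row does not reach is not made up. A row lasts 1/10 s, in which the tool goes at most 50 mm and 8.59 degrees, less where a joint would pass 70% of its speed; a pose out of reach is approached as far as the arm can. A call with a gripper value outside its range is refused whole. The fingers move at their own pace and stop on an object; the grip force is fixed at half the most. Time passes only in rows, so rows that do not move let the fingers close, or fill a call up. It gives the time, the measured TCP pose, the force, the opening and the grip force at its end, in the units of the state.
- manip.sense(): the state, without advancing time (a new reading comes with each control period).
- viewer.camera(name): name is "scene" or "side" or "wrist"; returns a dict with "image" (420x560x3 uint8, red, green, blue), "range_z" (420x560 float32, m along the optical axis (not along the pixel's ray), 0 where there is no reading), "K" (3x3 intrinsics, pixels), "dist_coeffs" ([k1, k2, p1, p2, k3] as OpenCV has them; the pictures are not rectified), "rvec" (rotation vector, rad) and "tvec" (3), from world to camera coordinates, as OpenCV has them; the wrist camera has in their place "tool_from_camera" (4x4, takes a point from camera to tool coordinates, whose origin is the TCP and whose axes are the flange's). Camera axes: x right, y down, z forward; pixel columns grow to the right and rows downward; lengths in m; the calibration is good to about 2 mm. A picture is of the moment at which its call begins: read the wrist's pose just before it.
- manip.hand_in(): hands the job in; it is judged then, once.
The state is a dict: "t": time; "joint_positions": joint angles; "joint_vel": joint speeds; "tau": joint torques, N m; "tool_pos": TCP position; "tool_rot": TCP orientation; "wrist_force": force on the tool from outside, world axes, zero at the start; "moment": the same for the moment, N m; "grip_width": opening from 0.0 (shut) to 1.0 (fully open); "finger_force": force on a finger pad.
Only numpy, scipy, OpenCV 4.12 (cv2) and the standard library are available. Lean on these libraries where they do the work, as an engineer would, in place of code of your own. Each camera call takes 0.05 s, during which the arm holds its last target. There are 200 camera calls.

## Working session

There is one attempt and no reset: what is moved stays moved. The work goes in short steps, Python scripts to look and compute and a tool call to move; the robot and the scene stay as the last step left them, time stands still between calls to the robot, and variables do not carry over. Pictures are saved under pics/ and viewed, at most 10 in all, crops included, and the job is handed in when it is done.

Besides the shell and the picture viewer there is one more tool, called after "Request:" by a JSON object that holds its "api" and its "payload". servo_tool: Moves the arm, as the interface text tells. Its arguments: {"type":"object","properties":{"plan":{"type":"array","items":{"type":"array","items":{"type":"array","items":{"type":"number"}}}}},"required":["plan"]}

```bash
mkdir -p pics; ls; cat > h.py <<'E'
import numpy as np, cv2
from bench import manip, viewer
from scipy.spatial.transform import Rotation as R
def cloud(c):
    """world (or camera for wrist) points per pixel, HxWx3"""
    h,w=c["range_z"].shape
    u,v=np.meshgrid(np.arange(w),np.arange(h))
    p=cv2.undistortPoints(np.stack([u,v],-1).reshape(-1,1,2).astype(np.float64),c["K"],c["dist_coeffs"]).reshape(h,w,2)
    z=c["range_z"].astype(float)
    P=np.dstack([p*z[...,None],z])
    if "rvec" in c:
        Rm=cv2.Rodrigues(np.array(c["rvec"],float))[0]
        return (P-np.array(c["tvec"]).reshape(3))@Rm, z>0
    return P,z>0
E
python3 - <<'E'
from h import *
print(manip.sense())
for n in ["scene","side"]:
    c=viewer.camera(n); cv2.imwrite(f"pics/{n}0.png",c["image"][...,::-1]); np.savez(f"{n}0.npz",**c)
E
```

```text
pics
{'t': 0.0, 'joint_positions': array([ 1.07522054e+00,  2.59338118e-01,  1.53605432e+00,  1.17920618e-06,
        1.34800464e+00, -2.02810389e-01]), 'joint_vel': array([ 3.38869459e-05,  1.15525563e-03,  4.13341611e-04,  9.20070828e-05,
       -7.22353532e-04,  5.72195979e-05]), 'tau': array([-9.89599466e-04, -4.37314332e+01, -2.84006149e+01,  7.18965568e-02,
        4.10619308e-02, -9.62062745e-05]), 'tool_pos': array([0.15845263, 0.52612049, 0.21783188]), 'tool_rot': array([-3.13982544e+00, -3.64579583e-04,  2.84882667e+00]), 'wrist_force': array([-0.24533679, -0.44132139,  0.24483768]), 'moment': array([ 0.0595919 , -0.01693717,  0.00791718]), 'finger_force': 0.0, 'grip_width': 0.9947013817825432}
```

View pics/scene0.png

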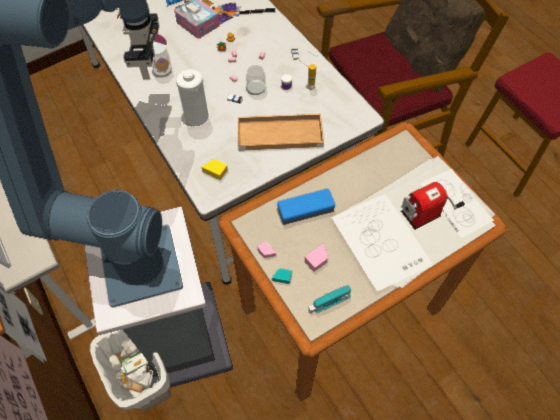

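View pics/side0.png

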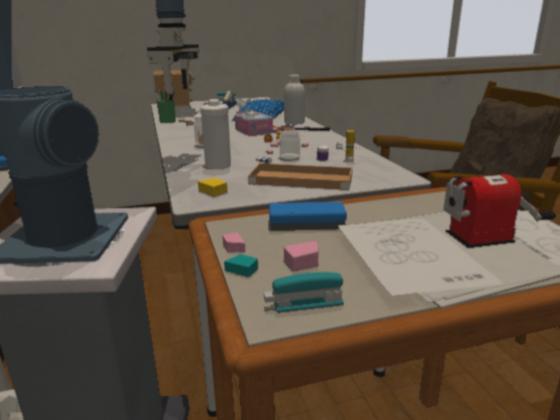

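The scene picture shows the carton at (280,132), the blue eraser at (306,206), the larger pink foam at (317,257), a smaller pink decoy at (267,249), and the teal stapler at (330,299). The side picture shows the same things at (302,177), (307,215), (301,256) and (308,290).

```bash
python3 - <<'E'
from h import *
def rect(p): 
    r=cv2.minAreaRect((p[:,:2]*1000).astype(np.float32)); return np.round(r[0],1),np.round(r[1],1),round(r[2],1)
for n,boxes in dict(scene=dict(eraser=(270,185,342,228),foam=(300,240,335,275),stapler=(305,280,356,315),carton=(230,110,330,155)),
                    side=dict(eraser=(262,198,352,235),foam=(280,240,322,272),stapler=(258,268,350,312),carton=(245,160,358,190))).items():
    c=dict(np.load(f"{n}0.npz")); P,ok=cloud(c); hsv=cv2.cvtColor(c["image"],cv2.COLOR_RGB2HSV)
    H,S=hsv[...,0].astype(int),hsv[...,1].astype(int)
    for k,(a,b,d,e) in boxes.items():
        m=np.zeros(H.shape,bool); m[b:e,a:d]=1; m&=ok
        col=dict(eraser=(abs(H-107)<12)&(S>140),foam=((H>150)|(H<5))&(S>50),stapler=(abs(H-88)<12)&(S>100),carton=(H>5)&(H<22)&(S>90))[k]
        q=P[m&col]; 
        if len(q)<10: print(n,k,len(q)); continue
        zt=np.percentile(q[:,2],[2,20,50,80,98]); print(n,k,len(q),"z",np.round(zt*1000,1))
        top=q[q[:,2]>zt[4]-.008]; print("   top",len(top),*rect(top),"z",np.round(np.median(top[:,2])*1000,1))
    for u,v in ([(255,235),(290,230),(320,230),(350,170),(290,160)] if n=="scene" else [(260,240),(240,215),(370,250),(380,190),(240,180)]): print("   bg",u,v,np.round(P[v,u]*1000))
E
```

```text
scene eraser 1086 z [22.6 36.3 39.7 42.5 46.4]
   top 697 [492.4  34.8] [ 62.  156.2] 89.8 z 41.6
scene foam 386 z [ 3.1 23.5 29.3 32.2 36.5]
   top 220 [ 474.8 -127.7] [63.2 44.2] 19.6 z 31.4
scene stapler 399 z [ 3.5 12.6 48.  51.7 55.6]
   top 211 [ 467.8 -256.2] [101.3  20.1] 8.7 z 51.1
scene carton 2686 z [-3.4  1.   4.9 16.2 28.4]
   top 393 [504.8 329.3] [125.9 266.4] 76.0 z 24.8
   bg 255 235 [330.  -1.   3.]
   bg 290 230 [430. -15.   4.]
   bg 320 230 [515. -34.  -8.]
   bg 350 170 [670. 133.   1.]
   bg 290 160 [506. 224.  -1.]
side eraser 1426 z [20.7 29.1 40.1 41.6 42.6]
   top 956 [495.4  35. ] [154.3  61.1] 0.3 z 41.2
side foam 844 z [ 3.3 12.2 27.  31.3 32.6]
   top 462 [ 478.6 -128. ] [64.2 45.5] 20.8 z 31.1
side stapler 1459 z [ 4.4  6.9 41.2 49.7 53.1]
   top 563 [ 471.5 -258. ] [99.6 16.7] 9.3 z 49.9
side carton 1905 z [ 3.9  5.5 12.9 21.9 27.7]
   top 518 [508.1 329. ] [125.7 266.5] 76.3 z 23.4
   bg 260 240 [399. -32.   1.]
   bg 240 215 [352.  97.   0.]
   bg 370 250 [ 595. -124.   22.]
   bg 380 190 [703. 241.  -1.]
   bg 240 180 [340. 338.   2.]
```

```bash
cat >> h.py <<'E'
def go(x,y,z,yaw_deg):
    s=manip.sense(); Rm=R.from_euler("xyz",s["tool_rot"]).as_matrix()
    d=Rm.T@(np.array([x,y,z])-s["tool_pos"])*100
    T=R.from_euler("xyz",[np.pi,0,np.deg2rad(yaw_deg)]).as_matrix()
    rv=np.rad2deg(R.from_matrix(Rm.T@T).as_rotvec())
    print("t",round(s["t"],2),"pos",np.round(s["tool_pos"]*1000,1),"rpy",np.round(np.rad2deg(s["tool_rot"]),1),"q6",round(s["joint_positions"][5],2),"F",np.round(s["wrist_force"],1),"grip",round(s["grip_width"],3),round(s["finger_force"],1))
    print("shift cm",np.round(d,2),"turn deg",np.round(rv,2))
E
python3 - <<'E'
from h import *
for n in ["scene","side"]:
    c=dict(np.load(f"{n}0.npz")); P,ok=cloud(c)
    q=P[ok&(P[...,2]>.06)&(P[...,2]<.4)&(P[...,0]>.2)&(P[...,0]<.85)&(P[...,1]>-.35)&(P[...,1]<.62)]
    g=np.floor(q/[.05,.05,1]).astype(int)[:,:2]
    for k in np.unique(g,axis=0):
        s=q[(g==k).all(1)]
        if len(s)>8: print(n,k*50,len(s),"zmax",round(np.percentile(s[:,2],95)*1000))
go(.494,.035,.12,180)
E
```

```text
scene [200 400] 62 zmax 176
scene [200 450] 270 zmax 187
scene [200 500] 16 zmax 186
scene [200 550] 89 zmax 347
scene [200 600] 13 zmax 349
scene [250 400] 274 zmax 181
scene [250 450] 371 zmax 200
scene [250 500] 32 zmax 186
scene [300 450] 17 zmax 179
scene [450 500] 88 zmax 83
scene [450 550] 54 zmax 85
scene [500 500] 29 zmax 83
scene [500 550] 27 zmax 86
scene [650 450] 74 zmax 99
scene [650 500] 21 zmax 98
scene [ 700 -150] 91 zmax 140
scene [ 700 -100] 124 zmax 138
scene [ 750 -150] 310 zmax 140
scene [ 750 -100] 228 zmax 142
scene [ 800 -150] 222 zmax 134
scene [ 800 -100] 223 zmax 142
side [200 400] 65 zmax 175
side [200 450] 242 zmax 184
side [200 550] 99 zmax 345
side [250 400] 506 zmax 178
side [250 450] 376 zmax 199
side [300 450] 92 zmax 177
side [450 500] 123 zmax 85
side [450 550] 44 zmax 85
side [500 500] 49 zmax 85
side [500 550] 16 zmax 86
side [650 450] 118 zmax 97
side [ 700 -150] 307 zmax 134
side [ 700 -100] 310 zmax 137
side [ 750 -150] 1203 zmax 137
side [ 750 -100] 264 zmax 141
side [ 800 -150] 1090 zmax 132
side [ 800 -100] 232 zmax 141
t 0.1 pos [158.5 526.2 217.9] rpy [-179.9   -0.   163.2] q6 -0.2 F [ 0.5 -0.1  0.4] grip 1.001 0.0
shift cm [-46.3  -37.33   9.84] turn deg [ -0.09  -0.03 -16.78]
```

Request:
{"api": "servo_tool", "payload": {"plan": [[[0,0,-3,0,0,0,0],[0,0,-3,0,0,0,0],[-3.3,-2.7,0,0,0,0,0],[-3.3,-2.7,0,0,0,0,0],[-3.3,-2.7,0,0,0,0,0],[-3.3,-2.7,0,0,0,0,0],[-3.3,-2.7,0,0,0,0,0],[-3.3,-2.7,0,0,0,0,0],[-3.3,-2.7,0,0,0,0,0],[-3.3,-2.7,0,0,0,0,0]]]}}

```text
t: 1.1
tool_pos: [0.3495, 0.242, 0.2785]
tool_rot: [-3.142, -0.0, 2.849]
wrist_force: [0.7, 0.9, 0.4]
grip_width: 1.0
finger_force: 0.0
```

Request:
{"api": "servo_tool", "payload": {"plan": [[[-3.3,-2.7,0,0,0,0,0],[-3.3,-2.7,0,0,0,0,0],[-3.3,-2.7,0,0,0,0,0],[-3.3,-2.7,0,0,0,0,0],[-3.3,-2.7,0,0,0,0,0],[-3.3,-2.2,0,0,0,0,0],[0,0,2,0,0,-5.6,0],[0,0,2,0,0,-5.6,0],[0,0,2,0,0,-5.6,0],[0,0,0,0,0,0,0]]]}}

```text
t: 2.1
tool_pos: [0.4913, 0.0362, 0.2157]
tool_rot: [3.141, -0.006, -3.141]
wrist_force: [-1.0, 0.4, -0.2]
grip_width: 1.0
finger_force: 0.0
```

```bash
python3 - <<'E'
from h import *
go(.494,.035,.12,180)
s=manip.sense(); c=viewer.camera("wrist"); cv2.imwrite("pics/w1.png",c["image"][...,::-1])
P,ok=cloud(c); M=np.array(c["tool_from_camera"]); Rm=R.from_euler("xyz",s["tool_rot"]).as_matrix()
W=(P@M[:3,:3].T+M[:3,3])@Rm.T+s["tool_pos"]
hsv=cv2.cvtColor(c["image"],cv2.COLOR_RGB2HSV).astype(int); m=ok&(abs(hsv[...,0]-107)<12)&(hsv[...,1]>140)
q=W[m&(W[...,2]>.034)&(W[...,2]<.06)]; print(len(q),cv2.minAreaRect((q[:,:2]*1000).astype(np.float32)),np.median(q[:,2]))
E
```

```text
t 2.1 pos [491.3  36.2 215.7] rpy [ 179.9   -0.4 -180. ] q6 -1.72 F [-1.   0.4 -0.2] grip 1.0 0.0
shift cm [-0.33 -0.13  9.57] turn deg [ 0.06 -0.37  0.05]
10684 ((498.19146728515625, 38.665260314941406), (157.45278930664062, 62.135337829589844), 0.3703128695487976) 0.03907339733508383
```

View pics/w1.png

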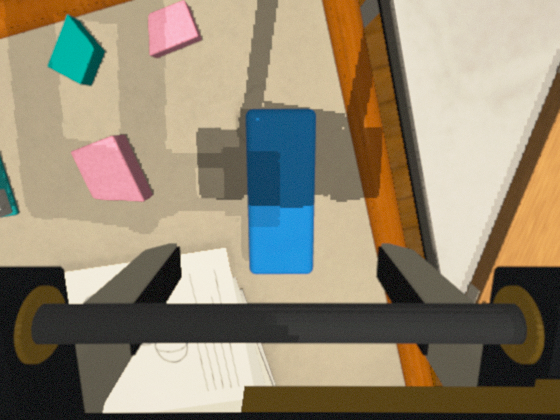

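The wrist picture shows the eraser at (246–315, 108–273), centred between the fingers (open at about 180 and 378). Its top measures 39–41 mm high, and the centre is about (0.495, 0.036).

Request:
{"api": "servo_tool", "payload": {"plan": [[[-0.4,0,4,0,-0.4,0,0],[0,0,4,0,0,0,0],[0,0,4,0,0,0,0],[0,0,3.5,0,0,0,0],[0,0,2.2,0,0,0,0],[0,0,1.1,0,0,0,0],[0,0,0,0,0,0,0],[0,0,0,0,0,0,0.2],[0,0,0,0,0,0,0.4],[0,0,0,0,0,0,0.6]]]}}

```text
t: 3.15
tool_pos: [0.4995, 0.036, 0.032]
tool_rot: [-3.141, 0.01, -3.141]
wrist_force: [-0.3, 0.4, -0.1]
grip_width: 0.792
finger_force: 0.0
```

Request:
{"api": "servo_tool", "payload": {"plan": [[[0,0,0,0,0,0,1],[0,0,0,0,0,0,1],[0,0,0,0,0,0,1],[0,0,0,0,0,0,1],[0,0,0,0,0,0,1],[0,0,-1,0,0,0,1],[0,0,-2,0,0,0,1],[0,0,-3,0,0,0,1],[0,0,-3,0,0,0,1],[0,0,0,0,0,0,1]]]}}

```text
t: 4.15
tool_pos: [0.5005, 0.0357, 0.1249]
tool_rot: [-3.14, 0.015, -3.141]
wrist_force: [0.5, -1.0, 0.0]
grip_width: 0.687
finger_force: 30.0
```

```bash
python3 - <<'E'
from h import *
a=np.deg2rad(-14); C=np.array([.5065,.329]); ex=np.array([np.cos(a),np.sin(a)])
print("eraser near",C-.042*ex,"foam far",C+.088*ex)
go(*(C-.042*ex),.15,166)
c=viewer.camera("scene"); P,ok=cloud(c); h=cv2.cvtColor(c["image"],cv2.COLOR_RGB2HSV).astype(int)
m=ok&(abs(h[...,0]-107)<12)&(h[...,1]>140)&(P[...,0]>.35)&(P[...,0]<.62)&(abs(P[...,1])<.15); q=P[m]; print(len(q),np.round(q.min(0),3),np.round(q.max(0),3))
E
```

```text
eraser near [0.46574758 0.33916072] foam far [0.59188602 0.30771087]
t 4.15 pos [500.5  35.7 124.9] rpy [-179.9    0.8 -180. ] q6 -1.72 F [ 0.5 -1.   0. ] grip 0.687 30.0
shift cm [ 3.43 30.35 -2.6 ] turn deg [ 0.03  0.85 14.03]
568 [ 0.416 -0.048  0.11 ] [0.573 0.066 0.311]
```

Request:
{"api": "servo_tool", "payload": {"plan": [[[0,2,0,0,0.85,0,1],[0.3,3.5,0,0,0,0,1],[0.4,3.5,0,0,0,0,1],[0.4,3.5,0,0,0,0,1],[0.4,3.5,0,0,0,0,1],[0.4,3.5,0,0,0,0,1],[0.4,3.5,0,0,0,0,1],[0.4,3.5,0,0,0,0,1],[0.3,2.5,0,0,0,0,1],[0,1.2,0,0,0,0,1]]]}}

```text
t: 5.2
tool_pos: [0.466, 0.3397, 0.1192]
tool_rot: [-3.141, -0.011, -3.139]
wrist_force: [-0.0, 0.2, -0.7]
grip_width: 0.682
finger_force: 30.0
```

Request:
{"api": "servo_tool", "payload": {"plan": [[[0,0,0,0,0,3.5,1],[0,0,0,0,0,3.5,1],[0,0,0,0,0,3.5,1],[0,0,0,0,0,3.5,1],[0,0,0,0,0,0,1],[0,0,0,0,0,0,1],[0,0,0,0,0,0,1],[0,0,0,0,0,0,1],[0,0,0,0,0,0,1],[0,0,0,0,0,0,1]]]}}

```text
t: 6.2
tool_pos: [0.4677, 0.3381, 0.1209]
tool_rot: [-3.14, -0.008, 2.898]
wrist_force: [0.3, -0.3, 0.0]
grip_width: 0.682
finger_force: 30.0
```

```bash
python3 - <<'E'
from h import *
go(.4706,.338,.036,166)
for n in ("scene","side"):
    c=viewer.camera(n); P,ok=cloud(c); h=cv2.cvtColor(c["image"],cv2.COLOR_RGB2HSV).astype(int)
    m=ok&(abs(h[...,0]-107)<12)&(h[...,1]>140)&(P[...,0]>.35)&(P[...,0]<.62)&(P[...,1]>.2)&(P[...,1]<.45)&(P[...,2]<.17); q=P[m]; print(len(q),np.round(q.min(0),3),np.round(q.max(0),3),cv2.minAreaRect((q[:,:2]*1000).astype(np.float32)))
    cv2.imwrite(f"pics/{n}2.png",cv2.resize(c["image"][80:230,180:380,::-1],(800,600)))
E
```

```text
t 6.2 pos [467.7 338.1 120.9] rpy [-179.9   -0.4  166. ] q6 -0.9 F [ 0.3 -0.3  0. ] grip 0.682 30.0
shift cm [-0.35  0.08  8.49] turn deg [-0.11 -0.43  0.04]
577 [0.383 0.288 0.106] [0.542 0.382 0.138] ((462.97369384765625, 332.45794677734375), (68.26472473144531, 151.7175750732422), 75.23088073730469)
596 [0.386 0.288 0.108] [0.543 0.362 0.133] ((465.54547119140625, 328.2987060546875), (53.86948776245117, 155.11239624023438), 77.26583862304688)
```

View pics/side2.png

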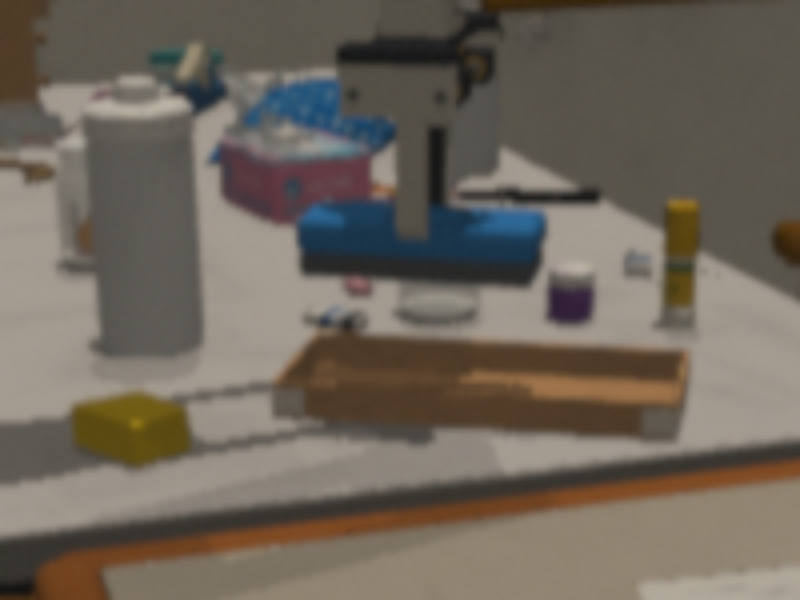

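The side picture shows the eraser held flat over the carton, with the fingertips about halfway down the blue shell at (415,240), the rest of the body free, and the open carton below it at (275–690, 335–440).

Request:
{"api": "servo_tool", "payload": {"plan": [[[-0.3,0,2,0,-0.4,0,1],[0,0,2,0,0,0,1],[0,0,2,0,0,0,1],[0,0,1.5,0,0,0,1],[0,0,0.7,0,0,0,1],[0,0,0.3,0,0,0,1],[0,0,0,0,0,0,1],[0,0,0,0,0,0,1],[0,0,0,0,0,0,1],[0,0,0,0,0,0,1]]]}}

```text
t: 7.3
tool_pos: [0.4708, 0.3375, 0.0365]
tool_rot: [-3.14, 0.0, 2.898]
wrist_force: [-0.5, -0.0, -1.3]
grip_width: 0.689
finger_force: 30.0
```

```bash
python3 - <<'E'
from h import *
go(.4706,.338,.032,166)
for n in ("scene","side"):
    c=viewer.camera(n); P,ok=cloud(c); h=cv2.cvtColor(c["image"],cv2.COLOR_RGB2HSV).astype(int)
    m=ok&(abs(h[...,0]-107)<12)&(h[...,1]>140)&(P[...,0]>.35)&(P[...,0]<.62)&(P[...,1]>.2)&(P[...,1]<.45)&(P[...,2]<.07); q=P[m]; print(len(q),np.round(q.min(0),3),np.round(np.percentile(q,95,axis=0),3),np.round(q.max(0),3))
    cv2.imwrite(f"pics/{n}3.png",cv2.resize(c["image"][80:230,180:380,::-1],(800,600)))
E
```

```text
t 7.3 pos [470.8 337.5  36.5] rpy [-179.9    0.   166. ] q6 -0.9 F [-0.5 -0.  -1.3] grip 0.689 30.0
shift cm [0.03 0.05 0.45] turn deg [-0.07  0.02  0.02]
523 [0.387 0.287 0.014] [0.536 0.369 0.049] [0.547 0.381 0.053]
593 [0.388 0.286 0.024] [0.535 0.343 0.048] [0.545 0.364 0.049]
```

View pics/scene3.png

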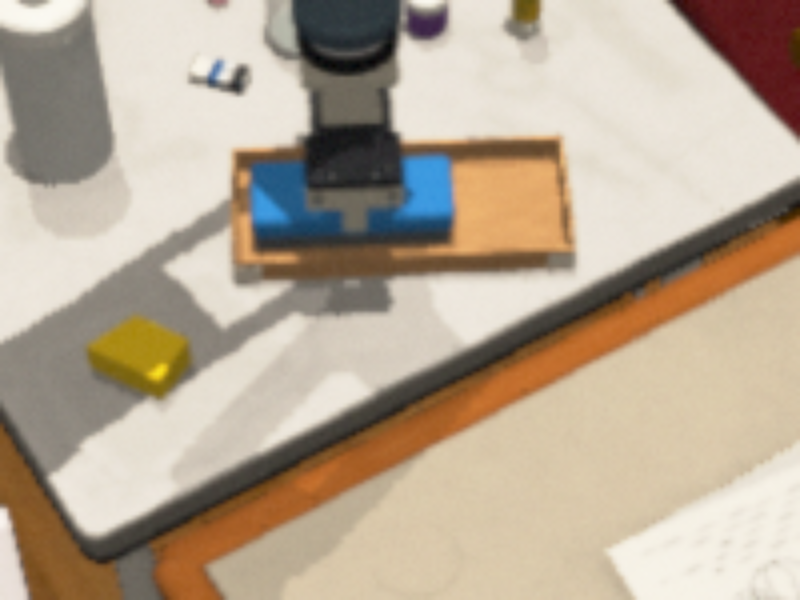

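The scene picture shows the eraser inside the carton's left part at (250–455, 155–245), clear of the walls and about 5 mm above the floor.

Request:
{"api": "servo_tool", "payload": {"plan": [[[0,0,0.2,0,0,0,1],[0,0,0.2,0,0,0,1],[0,0,0,0,0,0,1],[0,0,0,0,0,0,1],[0,0,0,0,0,0,0.25],[0,0,0,0,0,0,0.1],[0,0,0,0,0,0,0],[0,0,0,0,0,0,0],[0,0,0,0,0,0,0],[0,0,0,0,0,0,0]]]}}

```text
t: 8.4
tool_pos: [0.4703, 0.3372, 0.0316]
tool_rot: [-3.139, -0.001, 2.898]
wrist_force: [0.3, -0.5, -0.1]
grip_width: 0.999
finger_force: 0.0
```

Request:
{"api": "servo_tool", "payload": {"plan": [[[0,0,-1,0,0,0,0],[0,0,-2,0,0,0,0],[0,0,-3,0,0,0,0],[0,0,-4,0,0,0,0],[0,0,-4,0,0,0,0],[0,0,0,0,0,-8,0],[0,0,0,0,0,-8,0],[0,0,0,0,0,-8,0],[0,0,0,0,0,-8,0],[0,0,0,0,0,-2,0]]]}}

```text
t: 9.4
tool_pos: [0.4705, 0.3375, 0.1727]
tool_rot: [-3.14, -0.001, -2.788]
wrist_force: [-0.2, 0.2, 0.6]
grip_width: 0.998
finger_force: 0.0
```

```bash
python3 - <<'E'
from h import *
go(.4765,-.128,.15,200)
for n in ("scene","side"):
    c=viewer.camera(n); P,ok=cloud(c); h=cv2.cvtColor(c["image"],cv2.COLOR_RGB2HSV).astype(int)
    m=ok&(abs(h[...,0]-107)<12)&(h[...,1]>140)&(P[...,0]>.35)&(P[...,0]<.62)&(P[...,1]>.2)&(P[...,1]<.45)&(P[...,2]<.07)&(P[...,2]>.036); q=P[m]; print(len(q),cv2.minAreaRect((q[:,:2]*1000).astype(np.float32)),np.round(np.median(q[:,2]),3))
E
```

```text
t 9.4 pos [470.5 337.5 172.7] rpy [-1.799e+02 -1.000e-01 -1.597e+02] q6 -1.49 F [-0.2  0.2  0.6] grip 0.998 0.0
shift cm [ 15.57 -43.87   2.34] turn deg [-0.07 -0.05  0.28]
751 ((465.65972900390625, 335.1581115722656), (66.48001861572266, 154.2516326904297), 76.38543701171875) 0.042
435 ((469.29833984375, 326.51104736328125), (56.72431945800781, 153.11544799804688), 73.50411224365234) 0.044
```

Request:
{"api": "servo_tool", "payload": {"plan": [[[1.2,-3.3,0,0,0,0,0],[1.4,-4,0,0,0,0,0],[1.4,-4,0,0,0,0,0],[1.4,-4,0,0,0,0,0],[1.4,-4,0,0,0,0,0],[1.4,-4,0,0,0,0,0],[1.4,-4,0,0,0,0,0],[1.4,-4,0,0,0,0,0],[1.4,-4,0,0,0,0,0],[1.4,-4,0,0,0,0,0]]]}}

```text
t: 10.5
tool_pos: [0.4753, -0.0807, 0.1732]
tool_rot: [-3.14, -0.001, -2.794]
wrist_force: [0.5, 0.7, -0.0]
grip_width: 0.999
finger_force: 0.0
```

Request:
{"api": "servo_tool", "payload": {"plan": [[[1.0,-2.6,0,0,0,0,0],[0.8,-2,0,0,0,0,0],[0,0,0,0,0,0,0],[0,0,0,0,0,0,0],[0,0,0,0,0,0,0],[0,0,0,0,0,0,0],[0,0,0,0,0,0,0],[0,0,0,0,0,0,0],[0,0,0,0,0,0,0],[0,0,0,0,0,0,0]]]}}

```text
t: 11.5
tool_pos: [0.4743, -0.1282, 0.1726]
tool_rot: [-3.14, -0.002, -2.792]
wrist_force: [-0.2, 0.4, 0.8]
grip_width: 0.997
finger_force: 0.0
```

```bash
python3 - <<'E'
from h import *
s=manip.sense(); c=viewer.camera("wrist"); cv2.imwrite("pics/w4.png",c["image"][...,::-1])
P,ok=cloud(c); M=np.array(c["tool_from_camera"]); Rm=R.from_euler("xyz",s["tool_rot"]).as_matrix()
W=(P@M[:3,:3].T+M[:3,3])@Rm.T+s["tool_pos"]
h=cv2.cvtColor(c["image"],cv2.COLOR_RGB2HSV).astype(int); m=ok&((h[...,0]>150)|(h[...,0]<5))&(h[...,1]>50)&(abs(W[...,0]-.477)<.06)&(abs(W[...,1]+.128)<.06)
q=W[m&(W[...,2]>.024)&(W[...,2]<.05)]; r=cv2.minAreaRect((q[:,:2]*1000).astype(np.float32)); print(len(q),r,np.median(q[:,2]))
hull=cv2.approxPolyDP(cv2.convexHull((q[:,:2]*1000).astype(np.float32)),5,True); print(hull.reshape(-1,2).round())
go(.4765,-.128,.010,200)
E
```

```text
3432 ((481.3749084472656, -125.90900421142578), (67.21456909179688, 43.74427032470703), 21.081802368164062) 0.02909218939975919
[[ 505.  -94.]
 [ 444. -117.]
 [ 458. -157.]
 [ 501. -140.]]
t 11.55 pos [ 474.3 -128.2  172.7] rpy [-1.799e+02 -1.000e-01 -1.600e+02] q6 -2.41 F [-0.2 -0.2 -0.4] grip 1.002 0.0
shift cm [-0.24 -0.04 16.27] turn deg [-0.07 -0.09  0.03]
```

View pics/w4.png

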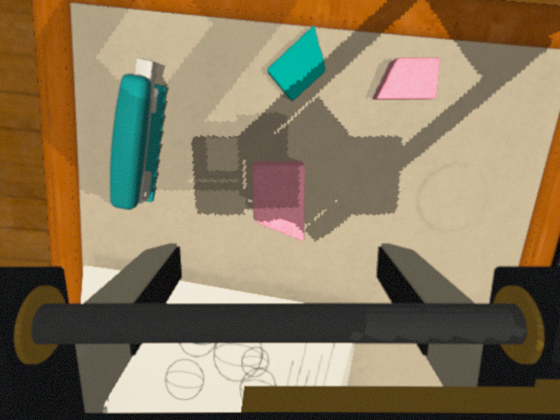

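The wrist picture shows the pink foam at (253–305, 160–240), centred between the fingers with its long sides aligned and its slant end outward. The stapler at (110–165, 60–210) is well clear, and the foam top measures 29–31 mm high.

Request:
{"api": "servo_tool", "payload": {"plan": [[[0,0,4,0,0,0,0],[0,0,4,0,0,0,0],[0,0,3.5,0,0,0,0],[0,0,2.5,0,0,0,0],[0,0,1.3,0,0,0,0],[0,0,0.7,0,0,0,0],[0,0,0,0,0,0,0],[0,0,0,0,0,0,0.3],[0,0,0,0,0,0,0.6],[0,0,0,0,0,0,1]]]}}

```text
t: 12.55
tool_pos: [0.4747, -0.1289, 0.0135]
tool_rot: [-3.139, -0.0, -2.792]
wrist_force: [-1.3, -0.8, -0.4]
grip_width: 0.79
finger_force: 0.0
```

Request:
{"api": "servo_tool", "payload": {"plan": [[[0,0,0,0,0,0,1],[0,0,0,0,0,0,1],[0,0,0,0,0,0,1],[0,0,0,0,0,0,1],[0,0,0,0,0,0,1],[0,0,0,0,0,0,1],[0,0,0,0,0,0,1],[0,0,0,0,0,0,1],[0,0,0,0,0,0,1],[0,0,0,0,0,0,1]]]}}

```text
t: 13.55
tool_pos: [0.4741, -0.1287, 0.0127]
tool_rot: [-3.14, -0.002, -2.792]
wrist_force: [-1.5, 0.3, 3.2]
grip_width: 0.462
finger_force: 30.0
```

Request:
{"api": "servo_tool", "payload": {"plan": [[[0,0,-1,0,0,0,1],[0,0,-2,0,0,0,1],[0,0,-3,0,0,0,1],[0,0,-4,0,0,0,1],[0,0,-4,0,0,0,1],[0,0,-1,0,0,0,1],[0,0,0,0,0,0,1],[0,0,0,0,0,0,1],[0,0,0,0,0,0,1],[0,0,0,0,0,0,1]]]}}

```text
t: 14.55
tool_pos: [0.4733, -0.1279, 0.161]
tool_rot: [3.14, -0.004, -2.792]
wrist_force: [-0.3, -0.3, 0.0]
grip_width: 0.461
finger_force: 30.0
```

```bash
python3 - <<'E'
from h import *
go(.587,.309,.15,166)
E
```

```text
t 14.55 pos [ 473.3 -127.9  161. ] rpy [ 179.9   -0.2 -160. ] q6 -2.41 F [-0.3 -0.3  0. ] grip 0.461 30.0
shift cm [-25.64  37.16   1.05] turn deg [ 0.   -0.23 34.02]
```

Request:
{"api": "servo_tool", "payload": {"plan": [[[-1.5,2.2,0,0,0,0,1],[-2.5,3.6,0,0,0,0,1],[-2.5,3.6,0,0,0,0,1],[-2.5,3.6,0,0,0,0,1],[-2.5,3.6,0,0,0,0,1],[-2.5,3.6,0,0,0,0,1],[-2.5,3.6,0,0,0,0,1],[-2.5,3.6,0,0,0,0,1],[-2.5,3.6,0,0,0,0,1],[-2.5,3.6,0,0,0,0,1]]]}}

```text
t: 15.55
tool_pos: [0.5809, 0.2806, 0.1603]
tool_rot: [-3.14, -0.004, -2.792]
wrist_force: [-0.1, -0.2, -0.4]
grip_width: 0.463
finger_force: 30.0
```

Request:
{"api": "servo_tool", "payload": {"plan": [[[-1.6,2.5,0,0,0,0,1],[0,0,0,0,0,6,1],[0,0,0,0,0,7,1],[0,0,0,0,0,7,1],[0,0,0,0,0,7,1],[0,0,0,0,0,7,1],[0,0,0,0,0,0,1],[0,0,0,0,0,0,1],[0,0,0,0,0,0,1],[0,0,0,0,0,0,1]]]}}

```text
t: 16.55
tool_pos: [0.5877, 0.3078, 0.1615]
tool_rot: [-3.139, -0.001, 2.899]
wrist_force: [0.0, 0.3, -0.8]
grip_width: 0.464
finger_force: 30.0
```

```bash
python3 - <<'E'
from h import *
go(.587,.309,.04,166)
for n in ("scene","side"):
    c=viewer.camera(n); P,ok=cloud(c); h=cv2.cvtColor(c["image"],cv2.COLOR_RGB2HSV).astype(int)
    m=ok&((h[...,0]>150)|(h[...,0]<5))&(h[...,1]>50)&(abs(P[...,0]-.59)<.08)&(abs(P[...,1]-.31)<.08)&(P[...,2]>.1); q=P[m]; print(len(q),np.round(q.min(0),3),np.round(q.max(0),3),cv2.minAreaRect((q[:,:2]*1000).astype(np.float32)))
    cv2.imwrite(f"pics/{n}5.png",cv2.resize(c["image"][80:230,180:380,::-1],(800,600)))
E
```

```text
t 16.55 pos [587.7 307.8 161.5] rpy [-1.799e+02 -1.000e-01  1.661e+02] q6 -1.01 F [ 0.   0.3 -0.8] grip 0.464 30.0
shift cm [ 0.09  0.13 12.15] turn deg [-0.12 -0.05  0.1 ]
70 [0.551 0.269 0.149] [0.611 0.306 0.347] ((577.9375610351562, 285.7368469238281), (31.5765323638916, 61.121700286865234), 80.22586059570312)
295 [0.556 0.276 0.151] [0.63  0.322 0.185] ((593.2368774414062, 298.71673583984375), (45.90303421020508, 73.50447845458984), 88.96673583984375)
```

View pics/side5.png

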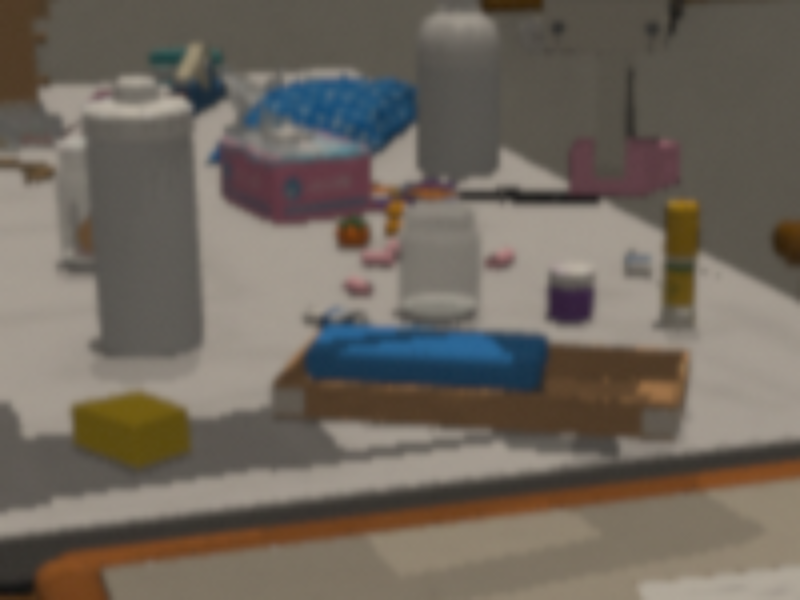

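The side picture shows the eraser flat in the carton's left part (310–548) and the foam held level at (570–680, 140–195), above the free right part.

Request:
{"api": "servo_tool", "payload": {"plan": [[[0,0.1,3,0,0,0,1],[0,0,3,0,0,0,1],[0,0,3,0,0,0,1],[0,0,2,0,0,0,1],[0,0,1,0,0,0,1],[0,0,0,0,0,0,1],[0,0,0,0,0,0,1],[0,0,0,0,0,0,1],[0,0,0,0,0,0,1],[0,0,0,0,0,0,1]]]}}

```text
t: 17.65
tool_pos: [0.5884, 0.3088, 0.0428]
tool_rot: [-3.141, 0.001, 2.898]
wrist_force: [-0.0, 0.4, -0.6]
grip_width: 0.462
finger_force: 30.0
```

```bash
python3 - <<'E'
from h import *
go(.588,.309,.0165,166)
c=viewer.camera("scene"); cv2.imwrite("pics/scene6.png",cv2.resize(c["image"][100:175,220:340,::-1],(800,500)))
E
```

```text
t 17.65 pos [588.4 308.8  42.8] rpy [-179.9    0.   166. ] q6 -1.01 F [-0.   0.4 -0.6] grip 0.462 30.0
shift cm [0.04 0.01 2.63] turn deg [-0.06  0.04  0.03]
```

View pics/scene6.png

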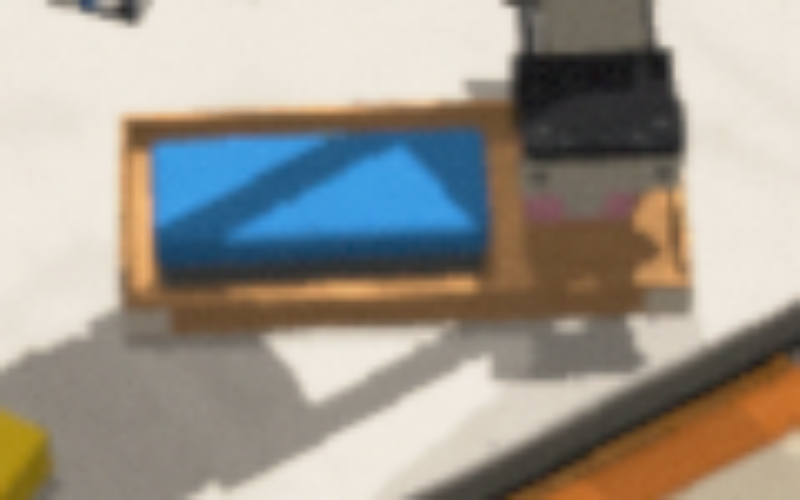

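The scene picture shows the eraser flat at (155–490, 130–280), and the foam at (525–640, 195–220) over the free section between the eraser and the right wall.

Request:
{"api": "servo_tool", "payload": {"plan": [[[0,0,0.8,0,0,0,1],[0,0,0.8,0,0,0,1],[0,0,0.6,0,0,0,1],[0,0,0.3,0,0,0,1],[0,0,0,0,0,0,1],[0,0,0,0,0,0,1],[0,0,0,0,0,0,0.42],[0,0,0,0,0,0,0.42],[0,0,0,0,0,0,0.42],[0,0,0,0,0,0,0.42]]]}}

```text
t: 18.7
tool_pos: [0.5879, 0.3086, 0.0169]
tool_rot: [-3.14, -0.0, 2.898]
wrist_force: [-0.3, 0.2, -0.4]
grip_width: 0.58
finger_force: 0.0
```

Request:
{"api": "servo_tool", "payload": {"plan": [[[0,0,0,0,0,0,0.42],[0,0,0,0,0,0,0.42],[0,0,-1,0,0,0,0.42],[0,0,-2,0,0,0,0.42],[0,0,-3,0,0,0,0.42],[0,0,-4,0,0,0,0.42],[0,0,-4,0,0,0,0.42],[0,0,-4,0,0,0,0.42],[0,0,0,0,0,0,0.42],[0,0,0,0,0,0,0.42]]]}}

```text
t: 19.7
tool_pos: [0.5886, 0.3091, 0.199]
tool_rot: [3.142, 0.002, 2.898]
wrist_force: [0.3, -1.5, -0.2]
grip_width: 0.582
finger_force: 0.0
```

```bash
python3 - <<'E'
from h import *
go(.588,.309,.0165,166)
for n in ("scene","side"):
    c=viewer.camera(n); P,ok=cloud(c); h=cv2.cvtColor(c["image"],cv2.COLOR_RGB2HSV).astype(int)
    b=ok&(abs(P[...,0]-.5)<.2)&(abs(P[...,1]-.33)<.1)&(P[...,2]<.07)
    for k,m in dict(foam=b&((h[...,0]>150)|(h[...,0]<5))&(h[...,1]>50)&(P[...,2]>.026),eraser=b&(abs(h[...,0]-107)<12)&(h[...,1]>140)&(P[...,2]>.036)).items():
        q=P[m]; r=cv2.minAreaRect((q[:,:2]*1000).astype(np.float32)); A=np.c_[q[:,:2],np.ones(len(q))]; f=np.linalg.lstsq(A,q[:,2],rcond=None)[0]
        print(n,k,len(q),np.round(r[0],1),np.round(r[1],1),"z",np.round(np.median(q[:,2]),3),"slope",f[:2].round(3))
    cv2.imwrite(f"pics/{n}7.png",cv2.resize(c["image"][100:175,220:340,::-1],(800,500)))
E
```

```text
t 19.7 pos [588.6 309.1 199. ] rpy [1.80e+02 1.00e-01 1.66e+02] q6 -1.01 F [ 0.3 -1.5 -0.2] grip 0.582 0.0
shift cm [ 0.11 -0.03 18.25] turn deg [0.   0.14 0.03]
scene foam 206 [588.4 303.4] [51.6 60.9] z 0.033 slope [ 0.009 -0.028]
scene eraser 734 [465.8 334.7] [ 66.7 153.5] z 0.043 slope [0.005 0.021]
side foam 177 [583.9 302.1] [89.9 57.3] z 0.034 slope [-0.025  0.082]
side eraser 446 [467. 325.] [ 52.6 157.4] z 0.044 slope [0.028 0.121]
```

View pics/scene7.png

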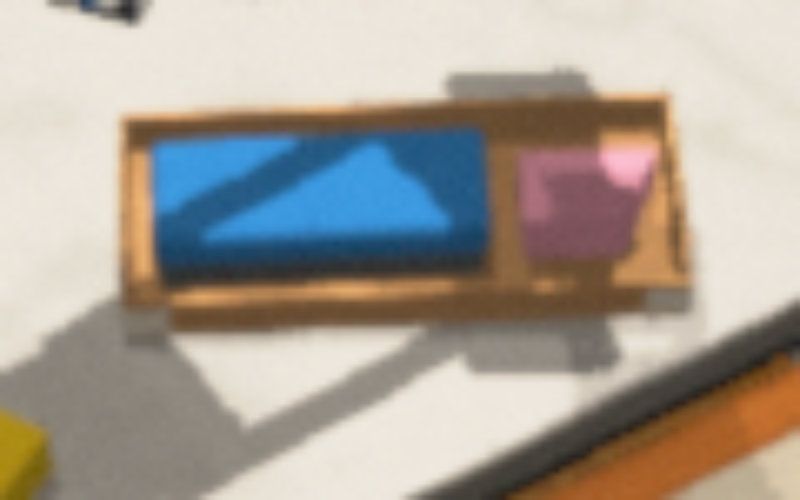

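The scene picture shows both pieces flat inside the carton: the eraser at (155–490, 130–280) and the foam at (518–658, 145–262). Their tops measure 43 and 33 mm, which matches both resting on the floor, and the gripper is clear.

```bash
python3 -c "
from h import *
print(manip.hand_in())"
```

```text
the job is handed in; nothing more can be done
None
```

The eraser and the foam block both lie flat, end to end, on the carton's floor; the stapler was not touched, and the job was handed in at about 20 s of the 48 s (no verdict was returned).

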